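# Set up for honing: plate into its holder, chisel drawn and held level

## Task

Get ready to hone the red-handled chisel: slide the honing plate, which lies loose on the bench, under the lips of its blue holder until it is fully home against the end stop; then draw the red-handled chisel out of the slanted wooden rack and turn it level, same side up as it sat in the rack. Finish while holding it still in the gripper, its blade crossing above the middle of the plate and about ten centimetres over it, touching nothing else. Leave the wooden-handled chisel in the rack, and the mug, tape measure and sanding block where they are.

Things in the scene. Friction and masses are not known exactly. Their poses are not given: they have to be found in the camera images.
- honing_plate: honing plate: flat aluminium slab 140 x 50 x 14 mm with a dark dotted upper face, lying flat and loose on the bench, 0.15 to 0.3 kg. Origin: centre of the underside. x along its 140 mm length, y across its 50 mm width, z up. Either end may go in first.
- plate_holder: blue plate holder fixed to the bench, 22 mm high: two rails 53 mm apart, open underneath (the plate slides in along the bench); lips reach 5 mm over the plate's edges, 16.5 mm above the bench. Origin: on the bench, on the slot's centre line; x points into the slot, z up. End stop's face at x = +0.045 m. Plate home: its origin at x = -0.025, y = 0, 45 mm of it sticking out.
- holder_mouth (a point): middle of the holder's mouth, on the bench (holder frame -0.050, 0, 0); the guides there flare to about 60 mm and measure about 80 mm over all. Axes as the holder's.
- chisel_rack: wooden chisel rack fixed to the bench: a block 170 mm wide (y), up to 106 mm high, tilted 45 degrees between cheeks on a base 130 x 200 mm. Origin: on the bench near the base's middle, z up. Two slots 75 mm deep, mouths at x = -0.040, y = +0.042 and -0.042, z = 0.090, one chisel each; their way out is (-0.707, 0, 0.707) in this frame, up and towards the robot.
- red_chisel: red-handled chisel, 281 mm, 0.13 to 0.21 kg, in one of the rack's slots (1 to 3.5 mm play each side), sloping about 40 degrees, handle up. Origin: mid length, level with its underside. y runs from the blade's tip (-0.140) to the handle's end (+0.140), x across (horizontal in the rack), z its upper side. Handle y 0.012 to 0.140, 30 mm thick, centred at z 0.016; blade y -0.140 to -0.012, 20 mm wide.
- grip_point (a point): a good place to grip the red handle: on the handle's centre line, 50 mm from mid length (chisel frame 0, 0.050, 0.016). Axes as the chisel's.
- blade_middle (a point): middle of the red-handled chisel's blade (chisel frame 0, -0.076, 0.007). Axes as the chisel's.
- wood_chisel: the other chisel, same size but with a plain wooden handle, in the rack's other slot (84 mm beside the red one); stays there. Origin and axes as for the red one.
- sanding_block: bystander: cork sanding block 66 x 112 x 31 mm on the bench. Origin: centre of the underside.
- coffee_mug: bystander: white mug 82 x 117 x 91 mm on the bench. Origin: centre of the underside.
- tape_measure: bystander: yellow tape measure 40 x 90 x 65 mm on the bench. Origin: centre of the underside.
There are look-alikes about, which are no part of the job. Of the things that look like the honing_plate, take the one that is farthest to the robot's left at the start. Of the things that look like the plate_holder, take the one that is farthest to the robot's right at the start.

How it is judged:
By the outcome, as a careful person would: the job done as asked, in the order asked, and still so for the second after the job is handed in, while the arm keeps its last pose, push and grip.
It also fails if it takes over 64 s, if anything falls off the work surface, if the arm or the gripper's body presses on something with over 40 N, if the wrist force passes 120 N, or if a joint passes its speed limit or range.

## Robot

A 6-joint arm with a two-finger parallel gripper is mounted at the origin on a cart in front of the work surface, level with it; the furniture and walls round the work are solid. World frame = base frame: x ahead of the robot, y to its left, z up, the work surface at z = 0. Lengths are in m, angles in rad, forces in N, time in s.
With the tool pointing down it reaches from about 0.35 to 0.775 m from the base axis. Payload 7.3 kg.
Tool frame: the origin (TCP) lies on the centre line of the jaws, within the pads' length; the fingertips stand 8 mm ahead of it and the grasp point (between the pads) lies 11 mm behind it (manip.tip_reach is the distance from the TCP to the fingertips, in m); z points along the fingers, y is the line along which they close (so a half turn about z gives the same grasp; the last joint's range is limited). The gripper opens to 92 mm and grips with 3 to 60 N. Pads are 19 mm wide; open, the fingers measure 130 mm over their backs; the gripper's body (75 mm by 190 mm) begins 47 mm behind the grasp point.
Start: joints at [1.113, 0.342, 1.524, -0, 1.275, -0.146], TCP at [0.161, 0.5, 0.235] pointing down, gripper open.
Joint ranges: [-2.53, 2.53], [-0.77, 2.02], [0.04, 2.7], [-1, 4.14], [0.28, 2.66], [-3.11, 3.11]. Speed limits (rad/s): [2.57, 2.57, 3.14, 3.14, 3.14, 3.14].

## Interface

Orientations are given as a 3x3 rotation matrix whose columns are the frame's x, y, z axes.
In Python, from rig import monitor, snapshot, camera_model, manip gives the robot as it stands.
- The arm moves only by the tool apply_moves, never from a script. Its arguments are lists of equal length, an entry for each row: "slide": the shift along the world's x, y, z in mm, a list of three; "twist": the turn about the world's z in rad; "hand": the opening, from -1 (shut) to 1 (fully open). In form: {"slide": [[tx, ty, tz], ...], "twist": [twist, ...], "hand": [hand, ...]}. A call has 1 to 12 rows; each row is the pose to reach, as a shift and turn from the pose commanded when the call began; what a row does not reach only later rows make up. A row lasts 1/12 s, in which the tool goes at most 41.7 mm and 7.16 degrees, less where a joint would pass 70% of its speed; a pose out of reach is approached as far as the arm can. A call with a gripper value outside its range is refused whole. The fingers move at their own pace and stop on an object; "newtons" is the grip in N (left out, the last holds). Time passes only in rows, so rows that repeat a pose let the fingers close. It gives the time, the measured TCP pose, the force and the opening at its end, in the units of the state.
- monitor.read_state(): the state, without advancing time (a new reading comes with each control period).
- snapshot(name): name is "scene" or "top" or "wrist"; returns the picture (420x560x3 uint8, red, green, blue); there is no depth.
- camera_model(name): a dict with "fx", "fy", "cx", "cy" (pixels), "R" (3x3) and "t" (3): a world point X has camera coordinates R X + t. Camera axes: x right, y down, z forward; pixel columns grow to the right and rows downward; lengths in m; the calibration is good to about 2 mm. A picture is of the moment at which its call begins: read the wrist's pose just before it. camera_model takes no time and is no camera call; for the wrist camera it gives the pose at the moment of the call.
- manip.close_job(): hands the job in, once; it reports no verdict.
The state is a dict: "t": time; "joints": joint angles; "qd": joint speeds; "joint_torque": joint torques, N m; "tcp_pos": TCP position; "orientation": TCP orientation; "ft_force": force on the tool from outside, world axes, zero at the start; "moment": the same for the moment, N m; "width": finger opening in m.
Only numpy, scipy, OpenCV 4.12 (cv2) and the standard library are available. Lean on these libraries where they do the work, as an engineer would, in place of code of your own. Each camera call takes 0.05 s, during which the arm holds its last target. There are 200 camera calls.

## Working session

There is one attempt and no reset: what is moved stays moved. The work goes in short steps, Python scripts to look and compute and a tool call to move; the robot and the scene stay as the last step left them, time stands still between calls to the robot, and variables do not carry over. Pictures are saved under pics/ and viewed, on a budget of 10 in all, crops included, one or two more only if the job needs it, and the job is handed in when it is done.

Besides the shell and the picture viewer there is one more tool, called as name(argument=value, ...) on one line, values as JSON. apply_moves: Moves the arm, as the interface text tells. Its arguments: {"type":"object","properties":{"slide":{"type":"array","items":{"type":"array","items":{"type":"number"}}},"twist":{"type":"array","items":{"type":"number"}},"hand":{"type":"array","items":{"type":"number"}},"newtons":{"type":"number"}},"required":["slide","twist","hand"]}

```bash
mkdir -p pics; ls; python3 - <<'E'
from rig import monitor, snapshot, camera_model, manip
import cv2, numpy as np
print(monitor.read_state())
a={}
for n in("scene","top"):
    im=snapshot(n); cv2.imwrite(f"pics/{n}0.png",im[...,::-1]); c=camera_model(n); a[n]=im
    print(n,{k:np.round(v,4).tolist() for k,v in c.items()})
E
```

```text
pics
{'t': 0.0, 'joints': array([ 1.11300749e+00,  3.42696141e-01,  1.52500837e+00, -9.27026159e-06,
        1.27541078e+00, -1.45997777e-01]), 'qd': array([-0.00068368, -0.00055785, -0.00022696, -0.00011543, -0.00118493,
       -0.00037803]), 'joint_torque': array([ 1.09279325e-03, -4.31231153e+01, -2.44227058e+01,  7.18763703e-02,
        5.58150513e-02, -2.09240366e-04]), 'tcp_pos': array([0.16085457, 0.49933498, 0.23406178]), 'orientation': array([[-9.51786424e-01,  3.06760754e-01, -6.64994768e-04],
       [ 3.06761401e-01,  9.51785462e-01, -1.36976764e-03],
       [ 2.12741398e-04, -1.50772097e-03, -9.99998841e-01]]), 'ft_force': array([-0.02803848,  0.00058221,  0.0422501 ]), 'moment': array([ 0.00756896, -0.00377704,  0.03335412]), 'width': 0.09149444691164918}
scene {'fx': 535.3646, 'fy': 535.3646, 'cx': 265.4182, 'cy': 209.6565, 'R': [[0.9074, -0.4199, 0.0203], [-0.299, -0.6786, -0.6709], [0.2955, 0.6027, -0.7413]], 't': [-0.5336, 0.2656, 1.3231]}
top {'fx': 503.7594, 'fy': 503.7594, 'cx': 276.5982, 'cy': 216.3367, 'R': [[0.0011, -0.9999, 0.0139], [-0.9925, -0.0028, -0.1226], [0.1226, -0.0137, -0.9924]], 't': [0.0027, 0.6197, 1.474]}
```

View pics/scene0.png

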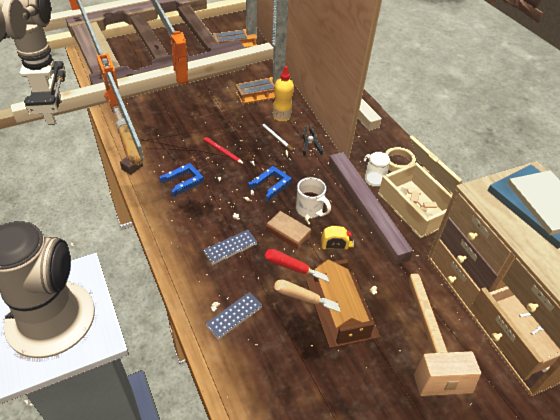

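View pics/top0.png

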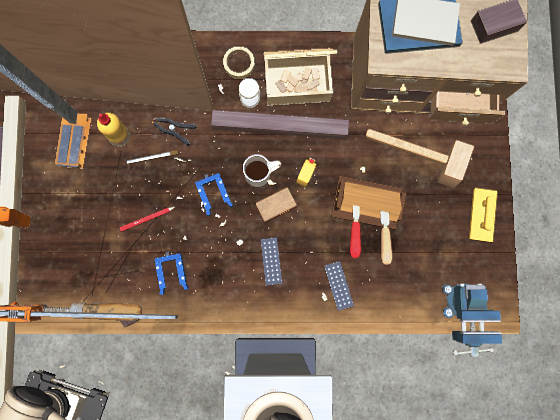

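The scene and top pictures agree on these candidates, with image left in the top view being the robot's left:
- **Plates:** (271,261) and (339,285) in the top view. The leftmost, (271,261), is the one meant.
- **Holders:** (213,193) and (171,272). The rightmost, (213,193), is the one meant, with its mouth facing the robot.
- **Chisels:** the red one is at (355,235), its blade going into the rack away from the robot. The wooden one is at (387,240).

Next I'll measure these and confirm them in a crop.

```bash
cat > h.py <<'E'
import numpy as np, cv2
from rig import monitor, snapshot, camera_model, manip
def ray(c,u,v):
    R=np.array(c["R"]);t=np.array(c["t"])
    d=R.T@np.array([(u-c["cx"])/c["fx"],(v-c["cy"])/c["fy"],1.]); return -R.T@t,d
def onz(c,u,v,z):
    o,d=ray(c,u,v); return o+d*(z-o[2])/d[2]
def proj(c,X):
    p=np.array(c["R"])@np.array(X)+np.array(c["t"]); return c["fx"]*p[0]/p[2]+c["cx"],c["fy"]*p[1]/p[2]+c["cy"]
def two(c1,p1,c2,p2):
    o,d=ray(c1,*p1);q,e=ray(c2,*p2)
    s=np.linalg.lstsq(np.c_[d,-e],q-o,rcond=None)[0]; a=o+s[0]*d;b=q+s[1]*e
    return (a+b)/2,np.linalg.norm(a-b)
def blobs(m,amin):
    n,l,s,c=cv2.connectedComponentsWithStats(m.astype(np.uint8))
    return [(i,s[i],c[i],l==i) for i in range(1,n) if s[i,4]>=amin]
def rect(m):
    return cv2.minAreaRect(np.argwhere(m)[:,::-1].astype(np.float32))
E
python3 - <<'E'
from h import *
np.set_printoptions(precision=4,suppress=True)
for n in("top","scene"):
    im=cv2.imread(f"pics/{n}0.png"); c=camera_model(n)
    h,s,v=[x.astype(int) for x in cv2.split(cv2.cvtColor(im,cv2.COLOR_BGR2HSV))]
    b,g,r=[x.astype(int) for x in cv2.split(im)]
    blue=(b>r+70)&(s>140)&(b>100)
    red=(r>110)&(g<60)&(b<70)
    pl=cv2.morphologyEx(((b>r+4)&(b>50)&(s<150)).astype(np.uint8),cv2.MORPH_CLOSE,np.ones((5,5)))
    pl=cv2.morphologyEx(pl,cv2.MORPH_OPEN,np.ones((3,3)))
    print(n)
    for nm,m,z,a in(("blue",blue,.022,100),("red",red,.1,60),("plate",pl>0,.014,250)):
        for i,st,ce,mm in blobs(m,a):
            if nm=="plate" and st[4]>2500: continue
            R=rect(mm); bx=cv2.boxPoints(R)
            print(nm,st[4],ce,"px size",np.round(R[1],1),"world",onz(c,*R[0],z)[:2],"corners",np.array([onz(c,*p,z)[:2] for p in bx]).round(3).tolist())
im=cv2.imread("pics/top0.png")
cv2.imwrite("pics/crop1.png",cv2.resize(im[150:310,150:410],None,fx=3,fy=3,interpolation=cv2.INTER_CUBIC))
E
```

```text
top
blue 397 [211.9521 190.9748] px size [35.1 27.5] world [0.6901 0.197 ] corners [[0.725, 0.256], [0.757, 0.179], [0.656, 0.138], [0.624, 0.215]]
blue 428 [169.7173 270.3972] px size [36.3 28.6] world [0.4482 0.3223] corners [[0.493, 0.376], [0.51, 0.293], [0.404, 0.269], [0.387, 0.352]]
red 80 [103.9   118.575] px size [9.7 9.2] world [0.8996 0.5119] corners [[0.904, 0.531], [0.92, 0.509], [0.895, 0.493], [0.88, 0.514]]
red 84 [352.8571 244.2976] px size [35. 10.] world [ 0.5457 -0.2202] corners [[0.596, -0.207], [0.596, -0.236], [0.496, -0.234], [0.496, -0.205]]
plate 1066 [396.7139  30.7946] px size [54.1 53.9] world [ 1.2481 -0.4188] corners [[1.327, -0.323], [1.353, -0.497], [1.17, -0.514], [1.145, -0.342]]
plate 373 [24.6086 86.2788] px size [68.9  7.5] world [1.0262 0.79  ] corners [[1.087, 0.885], [1.106, 0.871], [0.966, 0.696], [0.947, 0.71]]
plate 782 [ 69.2801 145.5691] px size [19.2 41.5] world [0.8404 0.6433] corners [[0.78, 0.679], [0.91, 0.667], [0.901, 0.608], [0.771, 0.62]]
plate 752 [270.8484 261.0093] px size [46.3 16.2] world [0.487  0.0208] corners [[0.554, 0.0
[... 1549 characters left out ...]
92.5 47.5] world [ 1.3971 -0.1966] corners [[1.287, -0.097], [1.492, -0.005], [1.503, -0.292], [1.316, -0.359]]
plate 559 [270.9106 182.136 ] px size [26.4 40.4] world [0.6926 0.1957] corners [[0.623, 0.219], [0.76, 0.278], [0.763, 0.172], [0.63, 0.12]]
plate 718 [229.6086 245.2521] px size [14.7 50.4] world [0.4881 0.0185] corners [[0.419, 0.035], [0.563, 0.053], [0.559, 0.002], [0.418, -0.014]]
plate 982 [233.3299 314.0061] px size [19.  55.6] world [ 0.4149 -0.1849] corners [[0.343, -0.181], [0.481, -0.136], [0.489, -0.189], [0.353, -0.23]]
plate 799 [142.383  396.2165] px size [50.9 16.4] world [ 0.1517 -0.2972] corners [[0.133, -0.234], [0.169, -0.236], [0.169, -0.357], [0.136, -0.354]]
```

View pics/crop1.png

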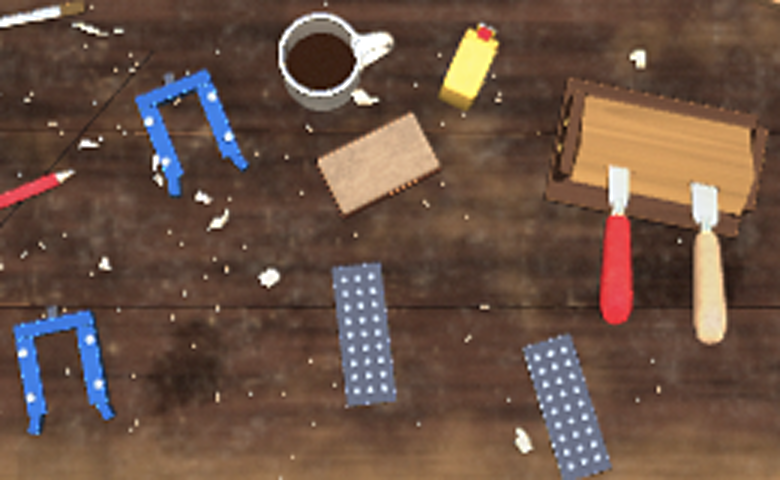

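The crop confirms the choices: the left plate at crop (364,335), and the holder by the mug at crop (190,130), the right-hand one of the two, with its mouth towards the robot. The measured plate is 139 x 49 mm, which matches the given size. Now I'll move above the plate's near end.

apply_moves(slide=[[22,-34,0],[44,-68,0],[65,-102,0],[85,-138,0],[104,-174,0],[124,-210,0],[144,-246,0],[164,-282,0],[184,-318,0],[204,-354,0],[224,-390,0],[240,-420,0]], twist=[0.03,0.07,0.1,0.14,0.18,0.22,0.26,0.3,0.34,0.38,0.42,0.424], hand=[1,1,1,1,1,1,1,1,1,1,1,1])

```text
t: 1.1
tcp_pos: [0.4018, 0.0772, 0.2347]
orientation: [[-0.994, -0.113, 0.0], [-0.113, 0.994, -0.0], [-0.0, -0.0, -1.0]]
ft_force: [0.8, 0.2, -0.3]
width: 0.0919
```

apply_moves(slide=[[15,-33,-10],[29,-60,-30],[29,-60,-40],[29,-60,-40],[29,-60,-40]], twist=[0,0,0,0,0], hand=[1,1,1,1,1])

```text
t: 1.52
tcp_pos: [0.4294, 0.0197, 0.1943]
orientation: [[-0.994, -0.111, -0.002], [-0.111, 0.994, 0.001], [0.002, 0.001, -1.0]]
ft_force: [-1.0, 0.6, 0.2]
width: 0.0918
```

```bash
python3 - <<'E'
from h import *
np.set_printoptions(precision=4,suppress=True)
s=monitor.read_state();print(s["t"],s["tcp_pos"],s["orientation"][:,1],s["joints"])
c=camera_model("wrist");im=snapshot("wrist");cv2.imwrite("pics/w1.png",im[...,::-1])
np.savez("w1.npz",**c)
R=np.array(c["R"]);print("cam pos",-R.T@np.array(c["t"]),"fwd",R[2],c["fx"])
for X in([.487,.0205,.014],[.64,.1765,.022]):print(proj(c,X))
E
```

```text
1.5167 [0.4294 0.0197 0.1943] [-0.1111  0.9938  0.0009] [-0.133   0.2117  1.8292  0.0004  1.1029 -1.8153]
cam pos [0.3589 0.0114 0.3438] fwd [ 0.2642  0.0286 -0.964 ] 319.65118554925675
(np.float64(277.63804909648934), np.float64(246.4446336998618))
(np.float64(391.3197190413284), np.float64(379.25553974222845))
```

View pics/w1.png

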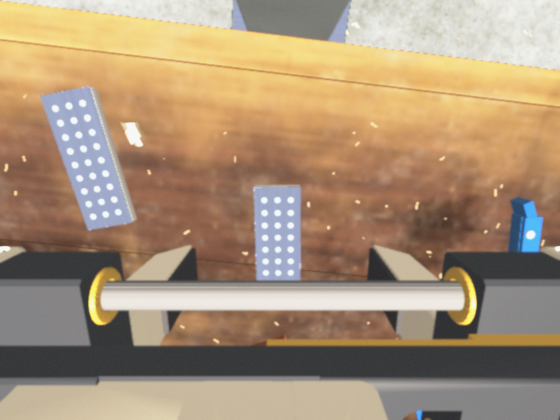

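The wrist picture shows the camera on the robot's side of the tool, with the plate's near end at about (278,186) px, centred between the fingers. A half turn lets the camera face the holder, and it also suits the final pose.

apply_moves(slide=[[0,0,0],[0,0,0],[0,0,0],[0,0,0],[0,0,0],[0,0,0],[0,0,0],[0,0,0],[0,0,0],[0,0,0],[0,0,0],[0,0,0]], twist=[-0.12,-0.24,-0.36,-0.48,-0.6,-0.72,-0.84,-0.96,-1.08,-1.2,-1.32,-1.44], hand=[1,1,1,1,1,1,1,1,1,1,1,1])

```text
t: 2.57
tcp_pos: [0.4302, 0.0208, 0.1959]
orientation: [[-0.237, 0.972, 0.002], [0.972, 0.237, -0.0], [-0.001, 0.002, -1.0]]
ft_force: [0.6, -0.5, -0.6]
width: 0.0916
```

apply_moves(slide=[[0,0,0],[0,0,0],[0,0,0],[0,0,0],[0,0,0],[0,0,0],[0,0,0],[0,0,0],[0,0,0],[0,0,0],[0,0,0],[0,0,0]], twist=[-0.12,-0.24,-0.36,-0.48,-0.6,-0.72,-0.84,-0.96,-1.08,-1.2,-1.32,-1.44], hand=[1,1,1,1,1,1,1,1,1,1,1,1])

```text
t: 3.57
tcp_pos: [0.4302, 0.0208, 0.1959]
orientation: [[0.932, 0.362, 0.002], [0.362, -0.932, -0.0], [0.002, 0.001, -1.0]]
ft_force: [0.0, -0.4, 0.0]
width: 0.0922
```

apply_moves(slide=[[0,0,0],[0,0,0],[0,0,0],[0,0,0]], twist=[-0.12,-0.24,-0.26,-0.26], hand=[1,1,1,1])

```text
t: 3.9
tcp_pos: [0.4301, 0.0205, 0.1956]
orientation: [[0.993, 0.117, 0.002], [0.117, -0.993, -0.0], [0.001, 0.0, -1.0]]
ft_force: [0.2, 0.3, 0.1]
width: 0.0917
```

```bash
python3 - <<'E'
from h import *
np.set_printoptions(precision=4,suppress=True)
s=monitor.read_state();print(s["t"],s["tcp_pos"],s["orientation"][:,1],s["joints"])
c=camera_model("wrist");im=snapshot("wrist");cv2.imwrite("pics/w2.png",im[...,::-1])
np.savez("w2.npz",**c)
np.set_printoptions(precision=4,suppress=True)
w=dict(np.load("w1.npz"))
for p in((255,187),(300,186)):print("near corner",onz(w,*p,.014))
E
```

```text
3.9 [0.4301 0.0205 0.1956] [ 0.1172 -0.9931  0.0004] [-0.1307  0.2095  1.8282 -0.      1.1024  1.3226]
near corner [ 0.4237 -0.0102  0.014 ]
near corner [0.4173 0.0364 0.014 ]
```

View pics/w2.png

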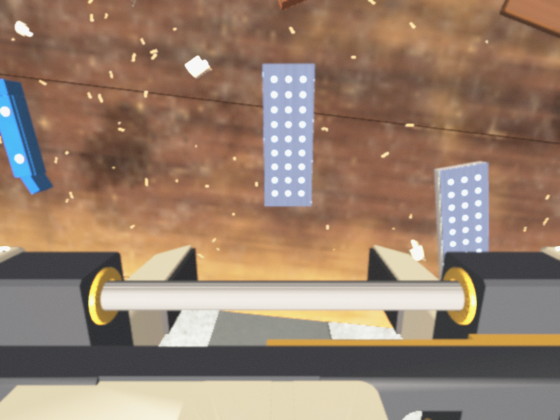

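The whole plate is now in view, with corners at about (263,64), (314,65), (311,206) and (264,206) px. The blue piece at the left edge is the other holder.

```bash
python3 - <<'E'
from h import *
np.set_printoptions(precision=4,suppress=True)
w=dict(np.load("w2.npz"))
im=cv2.imread("pics/w2.png").astype(int);b,g,r=im[...,0],im[...,1],im[...,2]
m=((b>r+10)|(im.min(2)>150)).astype(np.uint8); m[:,:235]=0;m[:,340:]=0;m[235:]=0
m=cv2.morphologyEx(m,cv2.MORPH_OPEN,np.ones((3,3)));m=cv2.morphologyEx(m,cv2.MORPH_CLOSE,np.ones((7,7)))
B=max(blobs(m>0,500),key=lambda q:q[1][4]);print(B[1])
P=np.array([onz(w,x,y,.014)[:2] for y,x in np.argwhere(B[3])])
R=cv2.minAreaRect((P*1000).astype(np.float32));print(R,cv2.boxPoints(R))
E
```

```text
[ 262   64   53  142 7034]
((490.34423828125, 20.74372673034668), (138.13954162597656, 50.09477996826172), 6.777139663696289) [[418.8013  37.4653]
 [424.7129 -12.2794]
 [561.8872   4.0221]
 [555.9756  53.7669]]
```

Plate centre (0.490, 0.0205), yaw 6.8°, size 138 x 50 mm, which fits. I'll grip it 56 mm back from its centre.

apply_moves(slide=[[2,-3,-35],[4,-6,-70],[4,-6,-105],[4,-6,-140],[4,-6,-165],[4,-6,-178],[4,-6,-183],[4,-6,-183],[4,-6,-183]], twist=[0,0,0,0,0,0,0,0,0], hand=[1,1,1,1,1,1,1,1,1])

```text
t: 4.7
tcp_pos: [0.4346, 0.0138, 0.0124]
orientation: [[0.993, 0.115, 0.001], [0.115, -0.993, -0.0], [0.001, 0.0, -1.0]]
ft_force: [0.4, -0.3, 0.0]
width: 0.092
```

apply_moves(slide=[[0,0,0],[0,0,0],[0,0,0],[0,0,0],[0,0,0],[0,0,0]], twist=[0,0,0,0,0,0], hand=[-1,-1,-1,-1,-1,-1], newtons=20)

```text
t: 5.2
tcp_pos: [0.4341, 0.0137, 0.012]
orientation: [[0.994, 0.114, 0.0], [0.114, -0.994, -0.0], [0.0, 0.0, -1.0]]
ft_force: [0.2, -0.6, 0.0]
width: 0.0562
```

apply_moves(slide=[[0,0,0],[0,0,0],[4,6,0],[12,20,0],[22,36,0],[33,53,0],[44,70,0],[55,88,0],[62,100,0],[66,106,0],[66,106,0],[66,106,0]], twist=[0,0,0.01,0.04,0.08,0.13,0.18,0.22,0.26,0.275,0.275,0.275], hand=[-1,-1,-1,-1,-1,-1,-1,-1,-1,-1,-1,-1])

```text
t: 6.2
tcp_pos: [0.5005, 0.1202, 0.0119]
orientation: [[0.926, 0.379, 0.001], [0.379, -0.926, 0.001], [0.001, 0.0, -1.0]]
ft_force: [0.8, 2.0, 2.0]
width: 0.05
```

apply_moves(slide=[[0,0,0],[0,0,0],[0,0,0],[0,0,0],[0,0,0],[0,0,0],[0,0,30],[0,0,65],[0,0,100],[15,10,135],[30,15,165],[40,16,200]], twist=[0,0,0,0,0,0,0,0,0,0,0,0], hand=[0.5,0.9,0.9,0.9,0.9,0.9,0.9,0.9,0.9,0.9,0.9,0.9])

```text
t: 7.2
tcp_pos: [0.5403, 0.1363, 0.2132]
orientation: [[0.925, 0.379, -0.0], [0.379, -0.925, 0.0], [-0.0, -0.0, -1.0]]
ft_force: [0.9, -0.2, -0.2]
width: 0.0872
```

apply_moves(slide=[[15,6,30],[20,8,50],[20,8,50],[20,8,50]], twist=[0,0,0,0], hand=[0.9,0.9,0.9,0.9])

```text
t: 7.53
tcp_pos: [0.5604, 0.1437, 0.2624]
orientation: [[0.925, 0.379, 0.002], [0.379, -0.925, 0.0], [0.002, 0.001, -1.0]]
ft_force: [0.1, 0.1, -1.1]
width: 0.0874
```

```bash
python3 - <<'E'
from h import *
s=monitor.read_state();print(s["t"],s["tcp_pos"],s["orientation"][:,1],s["joints"])
c=camera_model("wrist");im=snapshot("wrist");cv2.imwrite("pics/w3.png",im[...,::-1])
np.savez("w3.npz",**c)
E
```

```text
7.5333 [0.56037859 0.14373999 0.26238276] [ 3.79111918e-01 -9.25350608e-01  6.36743617e-04] [ 1.18731676e-01  4.21942919e-01  1.32483584e+00 -1.65326499e-04
  1.39301531e+00  1.30072009e+00]
```

View pics/w3.png

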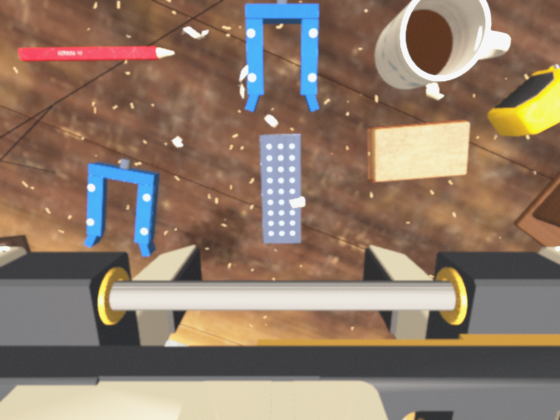

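The picture shows the plate at (281,188) px, lined up below the right-hand holder at (282,60) px with its mouth facing it. The white bit on the plate at (297,202) lay there on the bench before, so it is only bench decoration.

```bash
python3 - <<'E'
from h import *
np.set_printoptions(precision=4,suppress=True)
w=dict(np.load("w3.npz"))
im=cv2.imread("pics/w3.png").astype(int);b,g,r=im[...,0],im[...,1],im[...,2]
m=(b>r+70)&(b>110); m[:,:225]=0;m[:,340:]=0;m[120:]=0
pts=[]
for y in range(26,90):
    x=np.flatnonzero(m[y]); 
    if len(x)>4:
        l=x[x<282];q=x[x>=282]
        pts.append(((l.min()+q.max())/2,(l.max()+q.min())/2,y,l.min(),l.max(),q.min(),q.max()))
A=np.array([np.r_[onz(w,p[0],p[2],.022)[:2],onz(w,p[1],p[2],.022)[:2]] for p in pts])
for k in(0,2):
    vx,vy,x0,y0=cv2.fitLine(A[:,k:k+2].astype(np.float32),cv2.DIST_HUBER,0,.001,.001).ravel();s=np.sign(vx)
    print("line yaw",np.arctan2(s*vy,s*vx),"pt",x0,y0)
for i in(5,40):
    p=pts[i];W=[onz(w,u,p[2],.022)[:2] for u in p[3:]];print(p[2:],"widths",np.linalg.norm(W[0]-W[3]),np.linalg.norm(W[1]-W[2]))
ys=np.argwhere(m)[:,0];print("rows",ys.min(),ys.max(),"mouth top",onz(w,282,ys.max(),.022)[:2])
x=np.argwhere(m[:,282])[:,0];print("stop bar rows",x.min(),x.max(),onz(w,282,x.max()+.5,.022)[:2],"at z0",onz(w,282,x.max()+.5,0)[:2])
mm=((b>r+10)|(im.min(2)>150)).astype(np.uint8);mm[:,:250]=0;mm[:,310:]=0;mm[:125]=0;mm[246:]=0
mm=cv2.morphologyEx(mm,cv2.MORPH_CLOSE,np.ones((5,5)));mm=cv2.morphologyEx(mm,cv2.MORPH_OPEN,np.ones((9,9)))
B=max(blobs(mm>0,500),key=lambda q:q[1][4]);P=np.array([onz(w,x,y,.014)[:2] for y,x in np.argwhere(B[3])])
R=cv2.minAreaRect((P*1000).astype(np.float32));print(R,cv2.boxPoints(R))
E
```

```text
line yaw 0.39077455 pt 0.6905924 0.19624342
line yaw 0.38898805 pt 0.6990385 0.199766
(31, np.int64(246), np.int64(262), np.int64(301), np.int64(308)) widths 0.06777575960866121 0.04263611826158995
(66, np.int64(248), np.int64(262), np.int64(301), np.int64(317)) widths 0.07744841386578813 0.043774489937182824
rows 3 111 mouth top [0.6428 0.1761]
stop bar rows 3 19 [0.7302 0.212 ] at z0 [0.736  0.2143]
((554.5314331054688, 139.26455688476562), (139.2294921875, 54.62192916870117), 23.355953216552734) [[479.7937 136.7394]
 [501.4482  86.5932]
 [629.2692 141.7897]
 [607.6147 191.9359]]
```

Holder measured: centre line yaw 0.390, lip gap 43 mm and mouth to stop 95 mm, both as given, so the origin is at (0.689, 0.195). The home grip point is then TCP (0.614, 0.1645), and the plate sits about 2 mm too far left. I'll regrip it and feed it in.

apply_moves(slide=[[-12,-5,-38],[-30,-12,-73],[-48,-19,-108],[-60,-23,-145],[-60,-23,-185],[-60,-23,-222],[-60,-23,-243],[-60,-23,-250],[-60,-23,-250],[-60,-23,-250]], twist=[0,0,0,0,0,0,0,0,0,0], hand=[0.9,0.9,0.9,0.9,0.9,0.9,0.9,0.9,0.9,0.9])

```text
t: 8.42
tcp_pos: [0.4989, 0.1205, 0.0112]
orientation: [[0.925, 0.379, -0.002], [0.379, -0.925, -0.0], [-0.002, -0.001, -1.0]]
ft_force: [0.3, -0.1, 0.6]
width: 0.0873
```

apply_moves(slide=[[0,0,0],[0,0,0],[0,0,0],[0,0,0],[0,0,0],[0,0,0],[0,0,0],[0,0,0],[1,-2,0],[5,0,0],[14,4,0],[23,7,0]], twist=[0,0,0,0,0,0,0,0,0,0,0,0], hand=[-1,-1,-1,-1,-1,-1,-1,-1,-1,-1,-1,-1], newtons=20)

```text
t: 9.42
tcp_pos: [0.5215, 0.1273, 0.0118]
orientation: [[0.925, 0.379, -0.004], [0.379, -0.925, -0.001], [-0.004, -0.001, -1.0]]
ft_force: [-3.4, -1.8, 3.4]
width: 0.0498
```

apply_moves(slide=[[7,3,0],[14,5,0],[21,8,0],[28,11,0],[35,14,0],[42,17,0],[49,20,0],[56,22,0]], twist=[0,0,0,0,0,0,0,0], hand=[-1,-1,-1,-1,-1,-1,-1,-1])

```text
t: 10.08
tcp_pos: [0.578, 0.1496, 0.0118]
orientation: [[0.925, 0.379, -0.003], [0.379, -0.925, -0.001], [-0.004, -0.001, -1.0]]
ft_force: [-7.6, -2.9, 8.2]
width: 0.0501
```

apply_moves(slide=[[7,3,0],[14,6,0],[20,8,0],[25,10,0],[29,12,0],[33,13.5,0],[35,14.5,0]], twist=[0,0,0,0,0,0,0], hand=[-1,-1,-1,-1,-1,-1,-1])

```text
t: 10.67
tcp_pos: [0.6134, 0.164, 0.0119]
orientation: [[0.925, 0.379, -0.002], [0.379, -0.925, -0.001], [-0.003, -0.0, -1.0]]
ft_force: [-5.2, -2.7, 7.5]
width: 0.0498
```

Not at the stop yet, going by the force. I'll creep forward until contact.

apply_moves(slide=[[1,0.4,0],[2,0.8,0],[3,1.2,0],[3,1.2,0]], twist=[0,0,0,0], hand=[-1,-1,-1,-1])

```text
t: 11.0
tcp_pos: [0.6145, 0.1644, 0.0119]
orientation: [[0.925, 0.379, -0.007], [0.379, -0.925, -0.002], [-0.007, -0.001, -1.0]]
ft_force: [-10.4, -5.4, 11.5]
width: 0.0499
```

apply_moves(slide=[[1,0.4,0],[2,0.8,0],[3,1.2,0],[3,1.2,0],[3,1.2,0]], twist=[0,0,0,0,0], hand=[-1,-1,-1,-1,-1])

```text
t: 11.42
tcp_pos: [0.6149, 0.1646, 0.0116]
orientation: [[0.925, 0.38, -0.012], [0.38, -0.925, -0.004], [-0.013, -0.001, -1.0]]
ft_force: [-19.4, -8.7, 16.5]
width: 0.0497
```

apply_moves(slide=[[0,0,0],[0,0,0],[-4,-1.6,0],[-4,-1.6,0],[-4,-1.6,10],[-6,-2.4,45],[-20,-8,80],[-35,-14,115],[-50,-20,150],[-65,-26,185],[-70,-28,190],[-70,-28,190]], twist=[0,0,0,0,0,0,0,0,0,0,0,0], hand=[0.9,0.9,0.9,0.9,0.9,0.9,0.9,0.9,0.9,0.9,0.9,0.9])

```text
t: 12.42
tcp_pos: [0.5507, 0.1386, 0.2057]
orientation: [[0.925, 0.379, 0.007], [0.379, -0.925, 0.001], [0.007, 0.002, -1.0]]
ft_force: [1.1, -0.3, 0.2]
width: 0.0874
```

```bash
python3 - <<'E'
from h import *
np.set_printoptions(precision=4,suppress=True)
s=monitor.read_state();print(s["t"],s["tcp_pos"],s["orientation"][:,1],s["joints"],s["width"])
c=camera_model("wrist");im=snapshot("wrist");cv2.imwrite("pics/w4.png",im[...,::-1]);np.savez("w4.npz",**c)
u=np.array([.9249,.3802])
for nm,d,z in(("stop",.045,.014),("mouth",-.05,.022),("rear",-.095,.014)):print(nm,proj(c,np.r_[np.array([.6889,.1953])+d*u,z]))
t=snapshot("top");cv2.imwrite("pics/t2.png",t[...,::-1]);t=snapshot("scene");cv2.imwrite("pics/s2.png",t[...,::-1])
E
```

```text
12.4167 [0.5507 0.1386 0.2057] [ 0.379  -0.9254  0.002 ] [ 0.1116  0.44    1.4553 -0.0001  1.2393  1.2938] 0.08735219097369513
stop (np.float64(280.28191025350884), np.float64(-9.493145406954369))
mouth (np.float64(280.48554536195394), np.float64(97.842758747))
rear (np.float64(280.57846224046637), np.float64(144.15587798539957))
```

View pics/w4.png

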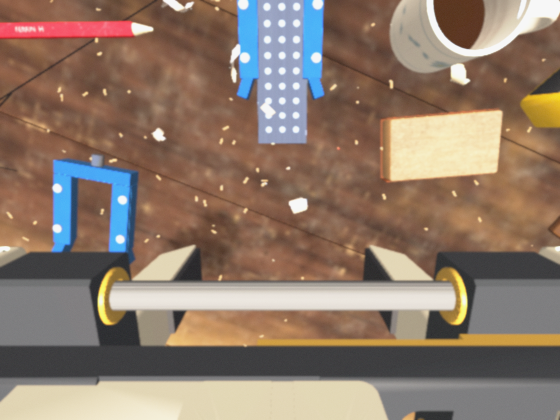

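The plate's rear edge is at row 143, against 144 predicted for home, and the plate lies centred under both lips. The push also stopped at about 21 N at the predicted spot. Now I'll locate the red handle from the two fixed views.

```bash
python3 - <<'E'
from h import *
np.set_printoptions(precision=4,suppress=True)
E={}
for n,f,box in(("top","t2",(330,200,400,275)),("scene","s2",(255,240,345,320))):
    im=cv2.imread(f"pics/{f}.png");x0,y0,x1,y1=box
    h,s,v=[q.astype(int) for q in cv2.split(cv2.cvtColor(im,cv2.COLOR_BGR2HSV))]
    m=((h<7)|(h>173))&(s>150)&(v>70);k=np.zeros_like(m);k[y0:y1,x0:x1]=m[y0:y1,x0:x1]
    B=max(blobs(k,30),key=lambda q:q[1][4])[3];P=np.argwhere(B)[:,::-1].astype(np.float32)
    mu,ev=cv2.PCACompute(P,None);d=ev[0];
    if d[1]<0 and n=="top" or d[0]>0 and n=="scene":d=-d   # towards handle end
    if n=="top" and d[1]<0:d=-d
    t=(P-mu)@d;w=(P-mu)@np.array([-d[1],d[0]])
    E[n]=[mu[0]+d*t.max(),mu[0]+d*t.min(),mu[0]+d*(t.max()+t.min())/2];print(n,len(P),E[n],"width",np.ptp(w))
ct,cs=camera_model("top"),camera_model("scene")
X=[]
for i in range(3):
    x,e=two(ct,E["top"][i],cs,E["scene"][i]);X.append(x);print(x,"gap",e)
d=X[0]-X[1];L=np.linalg.norm(d);print("len",L,"slope",np.degrees(np.arcsin(d[2]/L)),"yaw of blade dir",np.arctan2(-d[1],-d[0]))
print("grip from end", X[0]-d/L*.090)
E
python3 - <<'E'
import cv2
a=cv2.imread('pics/t2.png')[150:280,310:430];b=cv2.imread('pics/s2.png')[230:360,250:390]
a=cv2.resize(a,(360,390));b=cv2.resize(b,(420,390));cv2.imwrite('pics/crop2.png',cv2.hconcat([a,b]))
E
```

```text
top 358 [array([354.7465, 257.072 ], dtype=float32), array([355.6676, 221.9389], dtype=float32), array([355.207 , 239.5054], dtype=float32)] width 11.205889
scene 549 [array([264.9691, 252.0745], dtype=float32), array([308.0284, 269.9314], dtype=float32), array([286.4988, 261.0029], dtype=float32)] width 13.766123
[ 0.4903 -0.1957  0.2364] gap 0.001420996775886204
[ 0.5937 -0.2171  0.1382] gap 0.003319226131518462
[ 0.54   -0.206   0.1892] gap 0.002498219023071847
len 0.14420476772845564 slope 42.96162057530543 yaw of blade dir -0.20371012658582682
grip from end [ 0.5548 -0.2091  0.1751]
```

View pics/crop2.png

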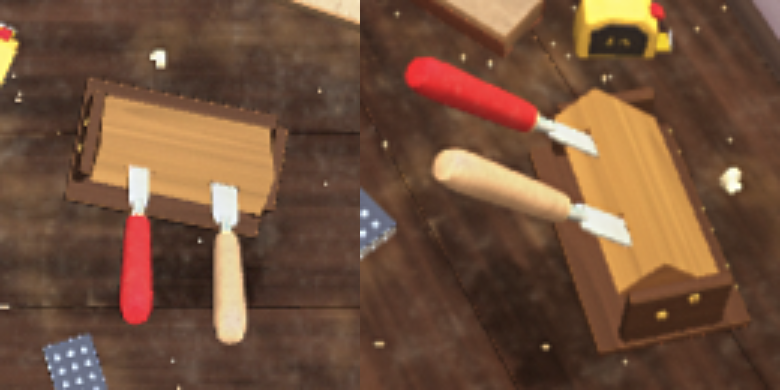

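The crop shows both chisels' handles up and to the robot's side, the red one in the left slot. The handle midpoint is about (0.540, -0.206, 0.189), the slope about 42°, and the blade direction about -0.19 rad. That puts the grip point near (0.557, -0.2095, 0.174). I'll go above it with the jaws part-closed so the wooden handle isn't touched.

apply_moves(slide=[[0,-10,35],[0,-35,65],[1,-70,75],[2,-110,80],[3,-150,80],[4,-190,80],[5,-230,80],[6,-270,80],[6,-310,80],[6,-340,80],[6,-348,80],[6,-348,80]], twist=[-0.05,-0.1,-0.16,-0.22,-0.28,-0.34,-0.4,-0.46,-0.52,-0.585,-0.585,-0.585], hand=[0.3,0.3,0.3,0.3,0.3,0.3,0.3,0.3,0.3,0.3,0.3,0.3])

```text
t: 13.57
tcp_pos: [0.5558, -0.2117, 0.2791]
orientation: [[0.98, -0.198, -0.004], [-0.198, -0.98, 0.002], [-0.004, -0.001, -1.0]]
ft_force: [-0.3, 0.1, 0.2]
width: 0.0596
```

apply_moves(slide=[[0,0,0],[0,0,0]], twist=[0,0], hand=[0.3,0.3])

```text
t: 13.73
tcp_pos: [0.5562, -0.2078, 0.2809]
orientation: [[0.981, -0.193, -0.001], [-0.193, -0.981, 0.001], [-0.002, -0.001, -1.0]]
ft_force: [-0.1, -1.0, -0.7]
width: 0.0594
```

```bash
python3 - <<'E'
from h import *
np.set_printoptions(precision=4,suppress=True)
s=monitor.read_state();print(s["t"],s["tcp_pos"],s["orientation"][:,1],s["joints"],s["width"])
c=camera_model("wrist");im=snapshot("wrist");cv2.imwrite("pics/w5.png",im[...,::-1]);np.savez("w5.npz",**c)
for X in([.557,-.2095,.1735],[.54,-.206,.189],[.59,-.216,.144]):print(proj(c,X))
E
```

```text
13.7333 [ 0.5562 -0.2078  0.2809] [-0.1929 -0.9812 -0.001 ] [-0.4869  0.4441  1.2398  0.0005  1.4595  1.278 ] 0.059385747570166236
(np.float64(283.1968039810717), np.float64(214.1181801270099))
(np.float64(283.0484851111755), np.float64(240.17757797923292))
(np.float64(283.13458611851405), np.float64(169.03412150473818))
```

View pics/w5.png

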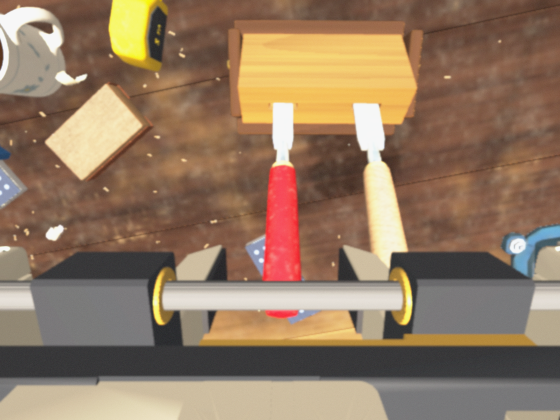

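The wrist view shows the red handle along column 283, rows 165 to 315, exactly where predicted (columns 283.0 to 283.2). It is centred between the fingers, and the wooden handle is outside them. Down I go to grip it.

apply_moves(slide=[[0,0,-30],[1,-1,-60],[1,-1,-85],[1,-1,-98],[1,-1,-104],[1,-1,-104]], twist=[0,0,0,0,0,0], hand=[0.3,0.3,0.3,0.3,0.3,0.3])

```text
t: 14.28
tcp_pos: [0.5568, -0.2088, 0.1766]
orientation: [[0.981, -0.193, -0.002], [-0.193, -0.981, 0.001], [-0.002, -0.001, -1.0]]
ft_force: [0.1, 0.8, 1.1]
width: 0.0596
```

apply_moves(slide=[[0,0,0],[0,0,0],[0,0,0],[0,0,0],[0,0,0],[0,0,0]], twist=[0,0,0,0,0,0], hand=[-1,-1,-1,-1,-1,-1], newtons=40)

```text
t: 14.78
tcp_pos: [0.5572, -0.2103, 0.1782]
orientation: [[0.981, -0.195, 0.001], [-0.195, -0.981, -0.0], [0.001, -0.0, -1.0]]
ft_force: [-0.9, 1.0, 2.0]
width: 0.0249
```

apply_moves(slide=[[0,0,0],[-3,0.6,3],[-8,1.5,8],[-13,2.5,13],[-18,3.5,18],[-24,4.6,24]], twist=[0,0,0,0,0,0], hand=[-1,-1,-1,-1,-1,-1])

```text
t: 15.28
tcp_pos: [0.5321, -0.2056, 0.2022]
orientation: [[0.981, -0.195, -0.001], [-0.195, -0.981, 0.0], [-0.001, 0.0, -1.0]]
ft_force: [-0.5, -0.3, -1.3]
width: 0.0244
```

Free-moving. I'll draw it the rest of the way out.

apply_moves(slide=[[-8,1.5,8],[-16,3,16],[-24,4.6,24],[-32,6.2,32],[-40,7.8,40],[-48,9.3,48],[-56,11,56],[-64,12.5,66],[-74,14,80],[-80,16,90],[-80,16,90],[-80,16,90]], twist=[0,0,0,0,0,0,0,0,0,0,0,0], hand=[-1,-1,-1,-1,-1,-1,-1,-1,-1,-1,-1,-1])

```text
t: 16.28
tcp_pos: [0.4532, -0.1899, 0.2925]
orientation: [[0.981, -0.195, 0.002], [-0.195, -0.981, -0.001], [0.002, 0.001, -1.0]]
ft_force: [-0.5, -0.1, -1.5]
width: 0.0245
```

```bash
python3 - <<'E'
from h import *
np.set_printoptions(precision=4,suppress=True)
s=monitor.read_state();print(s["t"],s["tcp_pos"],s["joints"],s["width"],s["ft_force"],s["moment"])
a=snapshot("scene")[...,::-1][150:380,200:420];c=camera_model("wrist");b=snapshot("wrist")[...,::-1];np.savez("w6.npz",**c)
cv2.imwrite("pics/c3.png",cv2.hconcat([cv2.resize(a,(401,420)),cv2.resize(b,(399,420))]))
E
```

```text
16.2833 [ 0.4532 -0.1899  0.2925] [-0.5529  0.2377  1.5093  0.      1.3926  1.2143] 0.024509754264888356 [-0.5292 -0.0722 -1.5355] [-0.0247  0.1586  0.0224]
```

View pics/c3.png

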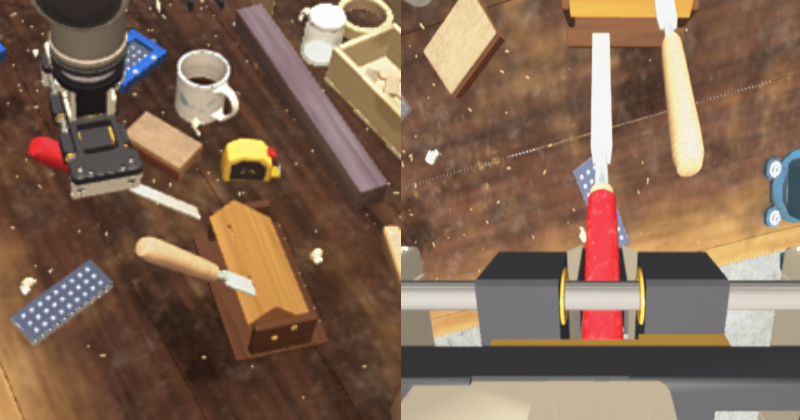

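The chisel is fully out and held, and the wooden one is still in its slot. The tool cannot tilt, so I'll level the chisel by resting its tip on a clear patch of bench. With a light grip it can then pivot flat between the pads.

apply_moves(slide=[[0,10,0],[0,25,0],[0,42,0],[0,60,0],[0,78,0],[0,96,0],[0,114,0],[0,132,0],[0,150,0],[0,168,0],[0,182,0],[0,190,0]], twist=[0.08,0.2,0.32,0.44,0.56,0.68,0.8,0.92,1.04,1.16,1.28,1.38], hand=[-1,-1,-1,-1,-1,-1,-1,-1,-1,-1,-1,-1])

```text
t: 17.38
tcp_pos: [0.4529, 0.0018, 0.2908]
orientation: [[0.371, 0.929, -0.002], [0.929, -0.371, 0.001], [0.0, -0.002, -1.0]]
ft_force: [-0.2, 0.7, -1.4]
width: 0.0246
```

apply_moves(slide=[[0,0,0],[0,0,-20],[0,0,-50],[0,0,-80],[0,0,-105],[0,0,-122],[0,0,-130],[0,0,-130]], twist=[0,0,0,0,0,0,0,0], hand=[-1,-1,-1,-1,-1,-1,-1,-1])

```text
t: 18.05
tcp_pos: [0.4521, -0.0, 0.1598]
orientation: [[0.38, 0.925, -0.004], [0.925, -0.38, 0.001], [-0.001, -0.004, -1.0]]
ft_force: [-0.1, -0.3, -1.4]
width: 0.0249
```

apply_moves(slide=[[0,0,-4],[0,0,-8],[0,0,-12],[0,0,-16],[0,0,-20],[0,0,-24],[0,0,-28],[0,0,-30]], twist=[0,0,0,0,0,0,0,0], hand=[-1,-1,-1,-1,-1,-1,-1,-1], newtons=15)

```text
t: 18.72
tcp_pos: [0.4529, 0.0001, 0.1313]
orientation: [[0.377, 0.926, -0.0], [0.926, -0.377, -0.0], [-0.0, -0.0, -1.0]]
ft_force: [-0.9, -1.4, 0.1]
width: 0.0252
```

apply_moves(slide=[[0,0,-4],[0,0,-9],[0,0,-14],[0,0,-19],[0,0,-24],[0,0,-29],[0,0,-34],[0,0,-39],[0,0,-44],[0,0,-49],[0,0,-54],[0,0,-59]], twist=[0,0,0,0,0,0,0,0,0,0,0,0], hand=[-1,-1,-1,-1,-1,-1,-1,-1,-1,-1,-1,-1], newtons=10)

```text
t: 19.72
tcp_pos: [0.453, 0.0002, 0.0722]
orientation: [[0.377, 0.926, 0.0], [0.926, -0.377, -0.0], [-0.0, 0.0, -1.0]]
ft_force: [-0.1, 0.4, -0.7]
width: 0.0253
```

apply_moves(slide=[[0,0,-5],[0,0,-10],[0,0,-15],[0,0,-20],[0,0,-25],[0,0,-30],[0,0,-35],[0,0,-40],[0,0,-43]], twist=[0,0,0,0,0,0,0,0,0], hand=[-1,-1,-1,-1,-1,-1,-1,-1,-1], newtons=8)

```text
t: 20.47
tcp_pos: [0.4528, 0.0002, 0.0291]
orientation: [[0.377, 0.926, -0.001], [0.926, -0.377, 0.0], [-0.0, -0.001, -1.0]]
ft_force: [-0.9, 0.8, -1.5]
width: 0.0253
```

```bash
python3 - <<'E'
from h import *
np.set_printoptions(precision=4,suppress=True)
s=monitor.read_state();print(s["t"],s["tcp_pos"],s["width"],s["ft_force"],s["moment"])
a=snapshot("scene")[...,::-1][150:380,120:340];c=camera_model("wrist");b=snapshot("wrist")[...,::-1]
cv2.imwrite("pics/c4.png",cv2.hconcat([cv2.resize(a,(401,420)),cv2.resize(b,(399,420))]))
E
```

```text
20.4667 [0.4528 0.0002 0.0291] 0.025313286889130687 [-0.8588  0.8456 -1.5246] [-0.0726  0.0684  0.0309]
```

View pics/c4.png

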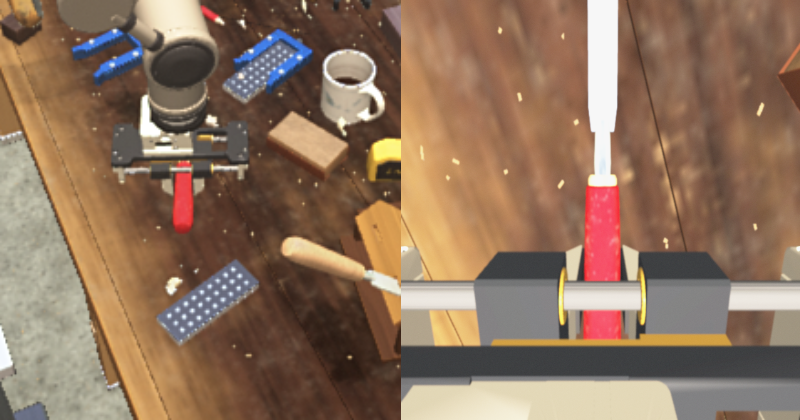

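The chisel has pivoted almost level, with the blade now running straight out ahead of the jaws. I'll put it flat, let go briefly so it seats, and regrip firmly.

apply_moves(slide=[[0,0,-4],[0,0,-8],[0,0,-11],[0,0,-11],[0,0,-11],[0,0,-12],[0,0,-12],[0,0,-12]], twist=[0,0,0,0,0,0,0,0], hand=[-1,-1,-1,-0.3,-0.3,-0.3,-0.3,-0.3], newtons=5)

```text
t: 21.23
tcp_pos: [0.4531, 0.0002, 0.0179]
orientation: [[0.377, 0.926, 0.0], [0.926, -0.377, -0.0], [0.0, 0.0, -1.0]]
ft_force: [-0.1, -0.8, 0.6]
width: 0.0323
```

apply_moves(slide=[[0,0,0],[0,0,0],[0,0,0],[0,0,0],[0,0,0]], twist=[0,0,0,0,0], hand=[-1,-1,-1,-1,-1], newtons=50)

```text
t: 21.65
tcp_pos: [0.4531, 0.0002, 0.0178]
orientation: [[0.377, 0.926, 0.0], [0.926, -0.377, -0.0], [0.0, 0.0, -1.0]]
ft_force: [-0.1, -0.5, 1.3]
width: 0.024
```

apply_moves(slide=[[0,0,3],[0,0,10],[0,0,25],[0,0,45],[0,0,75],[0,0,110],[0,0,145],[0,0,165],[0,0,170],[0,0,170],[0,0,170]], twist=[0,0,0,0,0,0,0,0,0,0,0], hand=[-1,-1,-1,-1,-1,-1,-1,-1,-1,-1,-1])

```text
t: 22.57
tcp_pos: [0.4523, 0.0003, 0.1869]
orientation: [[0.377, 0.926, -0.001], [0.926, -0.377, 0.0], [-0.0, -0.001, -1.0]]
ft_force: [-0.5, 0.9, -1.9]
width: 0.024
```

```bash
python3 - <<'E'
from h import *
np.set_printoptions(precision=4,suppress=True)
s=monitor.read_state();print(s["t"],s["tcp_pos"],s["joints"],s["width"],s["ft_force"],s["moment"])
a=snapshot("scene")[...,::-1];cv2.imwrite("pics/s7.png",a);c=camera_model("wrist");b=snapshot("wrist")[...,::-1];np.savez("w7.npz",**c);cv2.imwrite("pics/w7.png",b)
cv2.imwrite("pics/c5.png",cv2.hconcat([cv2.resize(a[150:380,120:340],(401,420)),cv2.resize(b,(399,420))]))
E
```

```text
22.5667 [0.4523 0.0003 0.1869] [-0.169   0.2597  1.7865 -0.      1.0966  0.218 ] 0.024003107040320024 [-0.4579  0.8897 -1.8816] [-0.1123  0.0956  0.0145]
```

View pics/c5.png

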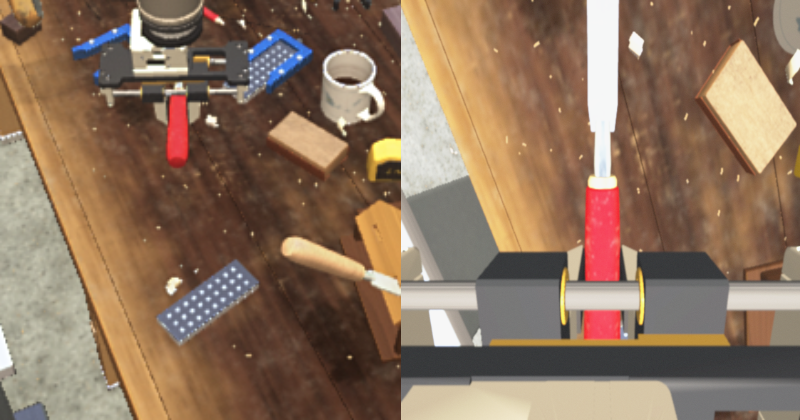

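```bash
python3 - <<'E'
from h import *
np.set_printoptions(precision=4,suppress=True)
w=dict(np.load("w7.npz"));im=cv2.imread("pics/w7.png").astype(int);b,g,r=im[...,0],im[...,1],im[...,2]
T=np.array([.4523,.0003,.1869]);u=np.array([.377,.926])
red=(r>g+60)&(r>b+60);red[:,:250]=0;red[:,315:]=0
print("red top row",np.flatnonzero(red[:,282]).min())
ye=(r>g+5)&(g>b+25)&(r>170);ye[:,265:300]&=True
for y in(170,175,180,185,190):
    X=onz(w,282,y,T[2]-.002);print(y,im[y,282],"along",(X[:2]-T[:2])@u)
for y in(5,30,60,90,115):
    x=np.flatnonzero((im[y,255:310].min(1)>185))+255;
    for z in(T[2]-.011,):
        A=onz(w,x.min()-.5,y,z)[:2];B=onz(w,x.max()+.5,y,z)[:2];m=(A+B)/2-T[:2];print(y,x.min(),x.max(),"width",np.linalg.norm(A-B),"along",m@u,"lat",m@[-u[1],u[0]])
E
```

```text
red top row 189
170 [237 224 212] along 0.05108270507238795
175 [237 225 214] along 0.04871453449599421
180 [243 247 247] along 0.046326279408823584
185 [243 247 247] along 0.043917683216968824
190 [ 76  67 247] along 0.04148848493693648
5 261 304 width 0.019314289346796538 along 0.12226671477683441 lat -0.0007029578728308565
30 261 304 width 0.019677583712114494 along 0.11245013794531018 lat -0.0007084909572226576
60 262 304 width 0.019674394893640562 along 0.10017152826918067 lat -0.0009441655172844431
90 262 303 width 0.019671165333718793 along 0.08731240520801678 lat -0.0007227142119686191
115 264 301 width 0.018155361624138982 along 0.07612273917116838 lat -0.0007291307688448135
```

Blade width is constant along its length (19.3 to 19.7 mm), so it is level. The grip is about 57 mm from mid length, so the blade middle is about 132 mm ahead of the TCP. Next, the final pose: TCP (0.689, 0.056, 0.128), blade heading 1.75 rad, about 78° across the plate.

apply_moves(slide=[[8,2,0],[26,6,0],[50,12,0],[75,18,0],[100,24,0],[125,30,0],[150,36,0],[175,42,0],[200,48,0],[220,52,0],[232,55,0],[237,56,0]], twist=[0.02,0.06,0.12,0.18,0.24,0.3,0.36,0.42,0.48,0.53,0.56,0.566], hand=[-1,-1,-1,-1,-1,-1,-1,-1,-1,-1,-1,-1])

```text
t: 23.67
tcp_pos: [0.6913, 0.0569, 0.185]
orientation: [[-0.18, 0.984, -0.002], [0.984, 0.18, 0.0], [0.001, -0.002, -1.0]]
ft_force: [0.3, 0.6, -2.2]
width: 0.0241
```

apply_moves(slide=[[0,0,-5],[0,0,-20],[0,0,-38],[0,0,-52],[0,0,-58],[0,0,-59],[0,0,-59],[0,0,-59]], twist=[0,0,0,0,0,0,0,0], hand=[-1,-1,-1,-1,-1,-1,-1,-1])

```text
t: 24.33
tcp_pos: [0.6904, 0.0561, 0.1298]
orientation: [[-0.178, 0.984, 0.002], [0.984, 0.178, -0.0], [-0.0, 0.002, -1.0]]
ft_force: [0.9, -0.0, -1.4]
width: 0.0247
```

```bash
python3 - <<'E'
from h import *
np.set_printoptions(precision=4,suppress=True)
s=monitor.read_state();print(s["t"],s["tcp_pos"],s["joints"],s["width"],s["ft_force"])
a=snapshot("scene")[...,::-1];cv2.imwrite("pics/s8.png",a);b=snapshot("top")[...,::-1];cv2.imwrite("pics/t8.png",b)
cv2.imwrite("pics/c6.png",cv2.hconcat([cv2.resize(a[110:250,200:340],(400,400)),cv2.resize(b[130:270,160:300],(400,400))]))
u=np.array([.9249,.3802]);H=np.array([.6889,.1953]);n=np.array([-u[1],u[0]])
for nm in("scene","top"):
    c=camera_model(nm);print(nm,"plate mid",proj(c,np.r_[H-.025*u,.014]),"stop",proj(c,np.r_[H+.045*u,.014]),"blade mid",proj(c,[.6655,.186,.117]),"tip",proj(c,[.6541,.249,.112]))
E
```

```text
24.3333 [0.6904 0.0561 0.1298] [-0.0294  0.7359  1.1397  0.      1.2644 -0.2081] 0.024740877734830007 [ 0.8972 -0.0435 -1.4162]
scene plate mid (np.float64(263.04115217579266), np.float64(186.8776505167971)) stop (np.float64(278.4656191458699), np.float64(175.26775064015493)) blade mid (np.float64(263.53093252086705), np.float64(161.78976353722607)) tip (np.float64(251.10091936458358), np.float64(150.77910191118198))
top plate mid (np.float64(216.98009889725404), np.float64(202.16058110517216)) stop (np.float64(208.62850220027298), np.float64(181.279367859624)) blade mid (np.float64(213.16822600616732), np.float64(196.82288336581846)) tip (np.float64(191.21638884410402), np.float64(200.97108012336915))
```

View pics/c6.png

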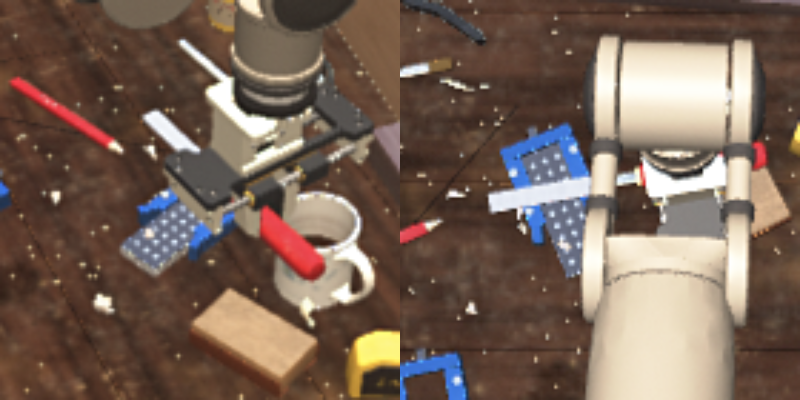

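In the final pose the blade tip is at top (191.5,200.7) and scene (251.8,151.3). The predictions for a level blade were (191.2,201.0) and (251.1,150.8), so it crosses the plate's middle, level, about 10 cm up. The plate is flush with the stop bar in the top view. I'll let it settle and hand in.

apply_moves(slide=[[0,0,0],[0,0,0],[0,0,0],[0,0,0],[0,0,0],[0,0,0]], twist=[0,0,0,0,0,0], hand=[-1,-1,-1,-1,-1,-1])

```text
t: 24.93
tcp_pos: [0.69, 0.0562, 0.1287]
orientation: [[-0.178, 0.984, 0.0], [0.984, 0.178, -0.0], [-0.0, 0.0, -1.0]]
ft_force: [0.1, -0.9, -0.9]
width: 0.0241
```

```bash
python3 - <<'E'
from h import *
s=monitor.read_state();print(s["t"],s["tcp_pos"],s["width"],s["ft_force"],abs(s["qd"]).max())
print(manip.close_job())
E
```

```text
24.9333 [0.69004844 0.05619123 0.12874534] 0.024075685798681013 [ 0.14759371 -0.89370276 -0.93826476] 0.0015646851361790887
the job is handed in; nothing more can be done
None
```

I slid the left-hand plate under the lips of the right-hand holder until it met the end stop, then drew the red-handled chisel out of the rack. I levelled it by pivoting it flat on clear bench, same side up, and regripped it. I handed the job in at 24.9 s with it held still, blade about 78° across the plate's middle.

- **Plate:** the push stopped at about 21 N, where home was predicted. The plate's rear edge then showed at row 143 against 144 expected, but the stop itself was out of that view. The last top picture shows the plate flush with the stop.
- **Chisel:** the tip is within 1 px of its predicted level position in both fixed views. The blade middle is over the plate's middle, about 10 cm up; the height is worked out from the arm's pose.
- **Everything else:** the mug, tape measure and sanding block look unmoved by eye only. The wooden chisel was still in the rack when last seen. The gripper's tips are over the mug's area, about 30 mm above its rim by calculation.
- **Did not match:** the jaws closed to 24 mm on the 30 mm handle. The grip ended about 57 mm from mid length instead of 50 mm, and I allowed for that in the final pose. I viewed 12 pictures against the budget of 10.

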